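# Stirring stick into the compost bottle

## Task

Get the compost bottle ready for filling: pull the wooden stirring stick (the one with the round barrel handle) up out of its cup and stand it in the empty cut-off bottle. Lower it right down to the bottom of the bottle before letting go, and leave it there with its handle up; it may lean on the rim. Leave the two other tools in their cups and the bottle standing where it is.

Things in the scene. Friction and masses are not known exactly. Their poses are not given: they have to be found in the camera images.
- stick: Wooden stirring stick, 190 mm long, about 60 g, upright and loose in one of three identical cups. Origin: centre of its flat foot; z axis runs up along the stick. Round pale shaft 18 mm in diameter up to 130 mm, then a darker round barrel handle 26 mm in diameter from 130 to 190 mm.
- bottle: Empty cut-off clear bottle, open at the top, white bottom, black tape band at the rim, fixed on a 110 x 110 x 10 mm plywood foot; loose on the table, 350 g. Origin: centre of the foot's underside, z up. Outside diameter 78 mm, inside 72 mm; inner floor 14 mm and rim 100 mm above the origin. It stands farther from the robot than the cups.
- dibber: Bystander: wooden planting dibber, upright in another of the cups. Same pale 18 mm shaft, but with a crossbar on top (T shape) 80 mm long along its x axis and 20 x 20 mm thick. Origin: centre of its foot, z up; total height 185 mm.
- thermometer: Bystander: compost thermometer, upright in another of the cups: black 18 mm sheath up to 110 mm, an 8 mm steel stem and on top a flat round dial 48 mm in diameter facing up. Origin: centre of its foot, z up; total height 187 mm.
- cup_a: The cup that holds the stick, one of three alike: aluminium tube fixed to the table, 38 mm outside and 31 mm inside diameter, rim 85 mm and inner floor 8 mm above the table, with a round grey foot 72 mm wide and 8 mm thick. Origin: centre of its underside. The cups' axes are at least 140 mm apart.
Things that resemble listed ones, but are neither listed nor needed, are in the scene too. Of the things that look like the bottle, the largest one is meant. There is more than one size of the stick; the job needs the smaller.

How it is judged:
On the way, in this order (a step that is already met when the one before it is completed fails the run):
1. the stick is lifted clear of its cup (foot more than 100 mm above the table) (height (world z) of stick above 0.1 m), for 0.1 s.
2. the stick, still held by the fingers, has its foot inside the bottle within 20 mm of the inner floor (z of stick in the frame of bottle below 0.034 m and horizontal distance between stick and bottle below 0.035 m and contact force between the fingers and stick above 0.5 N), for 0.1 s.
At the end, for the whole second after the job is handed in: The stick is at rest in the bottle, handle up and leaning no more than 43 degrees, its foot within 35 mm of the bottle's axis and within 20 mm of the inner floor; the bottle stands upright (within 10 degrees) and still (z of stick in the frame of bottle below 0.034 m and horizontal distance between stick and bottle below 0.035 m and angle between stick's own z axis and vertical below 0.75 rad and angle between bottle's own z axis and vertical below 0.17 rad and linear speed of each of stick, bottle below 0.03 m/s); the robot touches nothing.
It fails at once if the dibber is moved more than 30 mm (distance of dibber from where it was at the start of the episode above 0.03 m).
It fails at once if the thermometer is moved more than 30 mm (distance of thermometer from where it was at the start of the episode above 0.03 m).
It fails at once if the bottle is shifted more than 50 mm (distance of bottle from where it was at the start of the episode above 0.05 m).
It fails at once if the bottle is tipped more than 25 degrees (angle between bottle's own z axis and vertical above 0.44 rad).
It also fails if it takes over 43 s, if anything falls off the work surface, if the arm or the gripper's body presses on something with over 40 N, if the wrist force passes 120 N, or if a joint passes its speed limit or range.

## Robot

A 6-joint arm with a two-finger parallel gripper is mounted at the origin on the work surface. World frame = base frame: x ahead of the robot, y to its left, z up, the work surface at z = 0. Lengths are in m, angles in rad, forces in N, time in s.
With the tool pointing down it reaches from about 0.35 to 0.975 m from the base axis. Payload 4.9 kg.
Tool frame: the origin (TCP) lies at the very end of the fingers, on their centre line; the grasp point (between the pads) lies 19 mm behind it; z points along the fingers, y is the line along which they close (so a half turn about z gives the same grasp; the last joint's range is limited). The gripper opens to 85 mm and grips with 20 to 120 N. Pads are 22 mm wide; open, the fingers measure 114 mm over their backs; the gripper's body (76 mm by 85 mm) begins 54 mm behind the grasp point. The pads swing forward as they close: fully open they stand 13 mm farther back than shut.
Start: joints at [1.137, 0.053, 1.613, -0, 1.476, -0.119], TCP at [0.194, 0.594, 0.231] pointing down, gripper open.
Joint ranges: [-3.01, 3.01], [-1.01, 2.22], [0.06, 2.58], [-1.02, 4.17], [0.09, 2.62], [-3.14, 3.14]. Speed limits (rad/s): [2.57, 2.57, 3.14, 3.14, 3.14, 3.14].

## Interface

Orientations are given as a unit quaternion [w, x, y, z].
In Python, from plant import state, optics, ticket, nets gives the robot as it stands. The module is installed in compiled form; this text tells all that it offers.
- The arm moves only by the shell command python3 -m inch 'ROWS' [OPENING]. ROWS is JSON, a list of rows, each an object of numbers: "dx", "dy", "dz": the shift along the tool's x, y, z as a fraction of full scale; "rx", "ry", "rz": the turn, a rotation vector about the tool's x, y, z as a fraction of full scale. In form: [{"dx": .., "dy": .., "dz": .., "rx": .., "ry": .., "rz": ..}, ...]. A call has 1 to 5 rows; each row is the pose to reach, as a shift and turn from the pose commanded when the call began, along the tool's axes at that moment; what a row does not reach only later rows make up. Full scale, the value 1, is 0.8 m for a shift and 1.5 rad for a turn. A row lasts 1/10 s, in which the tool goes at most 50 mm and 8.59 degrees, less where a joint would pass 70% of its speed; a pose out of reach is approached as far as the arm can. A call with a number of a shift or a turn outside -1 to 1 is refused whole. A call with a gripper value outside its range is refused whole. OPENING is the opening, from -1 (shut) to 1 (fully open), set as the call begins (- or left out, the last holds). The fingers move at their own pace and stop on an object; the grip force is fixed at half the most. Time passes only in rows, so rows that repeat a pose let the fingers close. It gives the time, the measured TCP pose, the force, the opening and the grip force at its end, in the units of the state.
- state(): the state, without advancing time (a new reading comes with each control period).
- optics.grab_frame(name): name is "scene" or "side" or "wrist"; returns the picture (384x512x3 uint8, red, green, blue); there is no depth.
- optics.camera_info(name): a dict with "fx", "fy", "cx", "cy" (pixels), "R" (3x3) and "t" (3): a world point X has camera coordinates R X + t. Camera axes: x right, y down, z forward; pixel columns grow to the right and rows downward; lengths in m; the calibration is good to about 2 mm. A picture is of the moment at which its call begins: read the wrist's pose just before it. camera_info takes no time and is no camera call; for the wrist camera it gives the pose at the moment of the call.
- ticket.job_done(): hands the job in; it is judged then, once.
Trained networks look in the newest picture that a camera, given by its name, has taken for a name from the list of things; names that differ only in an ending like _2 or _b are one class to them, and where a whole thing is asked for, a point or a joint stands for the part that bears it (a point fixed in the world has none). Each returns a list of dicts, best first, with "confidence" (0 to 1); they miss things now and then, are a little off and sometimes report something else, mostly with a low value. They report only what shows in the picture. A call takes as long as a camera call. They do not tell look-alikes from the thing itself.
- nets.boxes_of(camera, name): "bbox" ([centre column, centre row, width, height] in pixels, round what is visible of it).
- nets.outline_of(camera, name): "pixels" (384x512 bool, what is visible of it) and "bbox" ([centre column, centre row, width, height] in pixels, round what is visible of it).
The state is a dict: "time": time; "joint_pos": joint angles; "joint_vel": joint speeds; "joint_efforts": joint torques, N m; "tool_pos": TCP position; "tool_rot": TCP orientation; "contact_force": force on the tool from outside, world axes, zero at the start; "ft_torque": the same for the moment, N m; "gripper_width": opening from 0.0 (shut) to 1.0 (fully open); "grasp_force": force on a finger pad.
Only numpy, scipy, OpenCV 4.12 (cv2) and the standard library are available. Lean on these libraries where they do the work, as an engineer would, in place of code of your own. Each camera call takes 0.05 s, during which the arm holds its last target. There are 200 camera calls.

## Working session

There is one attempt and no reset: what is moved stays moved. The work goes in short steps, Python scripts to look and compute and a shell command to move; the robot and the scene stay as the last step left them, time stands still between calls to the robot, and variables do not carry over. Pictures are saved under pics/ and viewed, at most 10 in all, crops included, and the job is handed in when it is done.

```bash
mkdir -p pics; cat > h.py <<'E'
import numpy as np, cv2
from plant import state, optics, ticket, nets
def cam(n):
    c=optics.camera_info(n); return c,np.array(c["R"]),np.array(c["t"])
def ray(n,u,v):
    c,R,t=cam(n); d=R.T@np.array([(u-c["cx"])/c["fx"],(v-c["cy"])/c["fy"],1]); return -R.T@t,d
def atz(n,u,v,z):
    o,d=ray(n,u,v); return o+d*(z-o[2])/d[2]
def proj(n,X):
    c,R,t=cam(n); p=R@np.array(X)+t; return np.array([c["fx"]*p[0]/p[2]+c["cx"],c["fy"]*p[1]/p[2]+c["cy"]])
def save(n,f):
    im=optics.grab_frame(n); cv2.imwrite(f,im[:,:,::-1]); return im
E
python3 - <<'E'
from h import *
a=[]
for n in("scene","side"):
    a.append(save(n,f"pics/{n}0.png"))
    c,R,t=cam(n); print(n,-R.T@t,R[2])
    for k in("stick","bottle","dibber","thermometer","cup_a"):
        print(k,[(np.round(d["bbox"]).astype(int).tolist(),round(d["confidence"],2)) for d in nets.boxes_of(n,k)])
cv2.imwrite("pics/both.png",np.vstack(a)[:,:,::-1])
E
```

```text
scene [ 1.10304961 -0.02486833  0.71826479] [-0.59553711 -0.01056447 -0.80325833]
stick [([272, 117, 11, 46], 0.87), ([278, 83, 18, 94], 0.77)]
bottle [([137, 213, 40, 49], 0.87), ([215, 214, 65, 73], 0.85), ([211, 296, 60, 56], 0.63)]
dibber [([372, 116, 26, 50], 0.71), ([192, 111, 39, 45], 0.69)]
thermometer [([373, 116, 26, 49], 0.64)]
cup_a [([268, 151, 32, 38], 0.88)]
side [ 0.27636298 -0.50834916  0.70949946] [ 0.36324368  0.52621364 -0.7688649 ]
stick [([105, 192, 57, 123], 0.94), ([168, 174, 23, 60], 0.86)]
bottle [([303, 209, 77, 82], 0.87), ([370, 286, 64, 69], 0.86), ([371, 167, 43, 50], 0.68)]
dibber [([220, 244, 49, 63], 0.64)]
thermometer [([106, 99, 29, 56], 0.93)]
cup_a [([181, 215, 39, 48], 0.96)]
```

View pics/scene0.png

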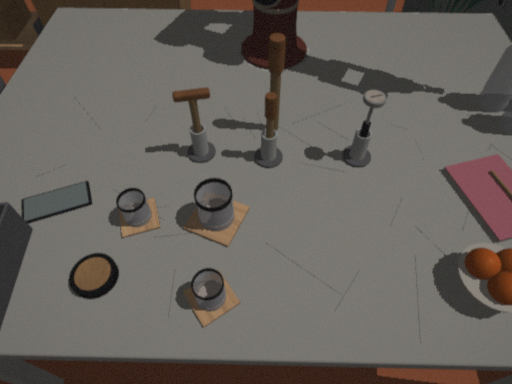

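View pics/side0.png

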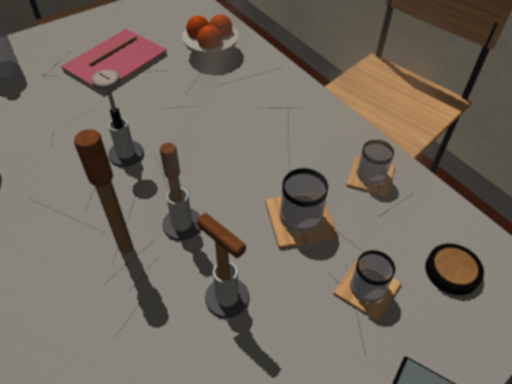

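Scene picture: the stick candidates are the small one in a cup at (271,117) and a big one standing free at (278,83). The small one with the barrel handle in a cup fits. The bottle candidates are at (215,214), (137,213) and (211,296), and the largest is (215,214). The dibber is at (195,120) and the thermometer at (370,115). The side picture agrees: stick (170,180), bottle (303,209).

```bash
python3 - <<'E'
from h import *
from scipy.optimize import least_squares
ims=[cv2.imread(f"pics/{n}0.png") for n in("scene","side")]
c1=cv2.resize(ims[0][75:255,170:400],None,fx=2.6,fy=2.6,interpolation=2)[:,:598]
c2=cv2.resize(ims[1][125:305,130:350],None,fx=2.6,fy=2.6,interpolation=2)
s=cv2.resize(np.hstack([c1[:468],c2[:468]]),None,fx=.68,fy=.68); cv2.imwrite("pics/crop.png",cv2.convertScaleAbs(s,alpha=1.6)); print(s.shape)
# stand-alone model fit: silhouettes bbox
def cyl(x,y,parts):
    P=[];a=np.linspace(0,2*np.pi,24)
    for r,z in parts:P+= [(x+r*np.cos(t),y+r*np.sin(t),z) for t in a]
    return P
def bb(n,P):
    q=np.array([proj(n,p) for p in P]); return np.r_[q.min(0),q.max(0)]
def obs(n,k,u,v):
    d=min(nets.boxes_of(n,k),key=lambda d:np.hypot(d["bbox"][0]-u,d["bbox"][1]-v)); b=np.array(d["bbox"]); return np.r_[b[:2]-b[2:]/2,b[:2]+b[2:]/2]
O={}
for n,s,b,c in(("scene",(272,117),(215,214),(268,151)),("side",(168,174),(303,209),(181,215))):
    O[n]=(obs(n,"stick",*s),obs(n,"bottle",*b),obs(n,"cup_a",*c))
def fit(i,parts,idx):
    f=lambda p:np.concatenate([(bb(n,cyl(*p,parts))-O[n][i])[idx] for n in O])
    r=least_squares(f,[.4,0],loss="soft_l1"); print(i,r.x,np.round(r.fun,1)); return r.x
fit(0,[(.013,.198),(.013,.138)],[0,1,2])
fit(2,[(.036,0),(.036,.008),(.019,.085)],[0,2,3])
for n in O: print(n,O[n][1])
fit(1,[(.055*2**.5,0),(.039,.1)],[1])
# per-camera handle/rim checks
for n,t in(("scene",(271,98)),("side",(170,150))): print(n,atz(n,*t,.195))
for n,t in(("scene",(213.5,195)),("side",(304.5,188))): print("rim",n,atz(n,*t,.1))
print("dib",atz("scene",201,152,0),"th",atz("scene",357,157,0),"big",atz("side",128,252,0))
for n,t in(("scene",(372,98)),("side",(106,77))): print("dial",atz(n,*t,.195))
for n,t in(("scene",[(174,96),(210,94)]),("side",[(206,220),(238,248)])): print("bar",[atz(n,*q,.183) for q in t])
E
```

```text
(318, 796, 3)
0 [ 0.4673033  -0.01300675] [-1.5 -4.2  0.1  0.8 -1.8 -0.7]Traceback (most recent call last):
  File "<stdin>", line 23, in <module>
  File "<stdin>", line 21, in fit
    return func(*args, **kwargs)
    vector_fun = VectorFunction(
        fun_wrapped,
    ...<6 lines>...
        workers=workers
    )
    self.J, dct = approx_derivative(
                  ~~~~~~~~~~~~~~~~~^
        self.fun_wrapped, self.x, f0=self.f, **finite_diff_options
        ^^^^^^^^^^^^^^^^^^^^^^^^^^^^^^^^^^^^^^^^^^^^^^^^^^^^^^^^^^
    )
    ^
    J, _nfev = _dense_difference(fun_wrapped, x0, f0, h,
               ~~~~~~~~~~~~~~~~~^^^^^^^^^^^^^^^^^^^^^^^^
                             use_one_sided, method,
                             ^^^^^^^^^^^^^^^^^^^^^^
                             mf)
                             ^^^
    df = [f_eval - f0 for f_eval in f_evals]
                                    ^^^^^^^
    f = np.atleast_1d(self.fun(x, *self.args, **self.kwargs))
                      ~~~~~~~~^^^^^^^^^^^^^^^^^^^^^^^^^^^^^^
    return np.atleast_1d(self.fun(x))
                         ~~~~~~~~^^^
    return self.f(x, *self.args, **self.kwargs)
           ~~~~~~^^^^^^^^^^^^^^^^^^^^^^^^^^^^^^
  File "<stdin>", line 20, in <lambda>
  File "<stdin>", line 13, in bb
  File "h.py", line 10, in proj
    c,R,t=cam(n); p=R@np.array(X)+t; return np.array([c["fx"]*p[0]/p[2]+c["cx"],c["fy"]*p[1]/p[2]+c["cy"]])
          ~~~^^^
  File "h.py", line 4, in cam
    c=optics.camera_info(n); return c,np.array(c["R"]),np.array(c["t"])
ValueError: time passes only in moves, steps and waits
```

View pics/crop.png

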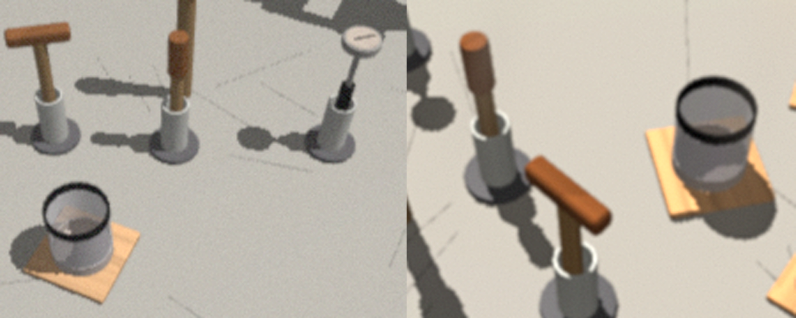

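The crop confirms it. The smaller round-barrel stick stands in the middle cup (crop left (178,60), crop right (478,60)), with the dibber and thermometer on either side. The bottle is the largest clear cylinder. I'll cache the calibration and finish measuring.

```bash
cat > h.py <<'E'
import numpy as np, cv2
from plant import state, optics, ticket, nets
C={}
def cam(n):
    if n not in C:
        c=optics.camera_info(n); C[n]=(c,np.array(c["R"]),np.array(c["t"]))
    return C[n]
def ray(n,u,v):
    c,R,t=cam(n); d=R.T@np.array([(u-c["cx"])/c["fx"],(v-c["cy"])/c["fy"],1]); return -R.T@t,d
def atz(n,u,v,z):
    o,d=ray(n,u,v); return np.round(o+d*(z-o[2])/d[2],3)
def proj(n,X):
    c,R,t=cam(n); p=np.atleast_2d(X)@R.T+t; return np.c_[c["fx"]*p[:,0]/p[:,2]+c["cx"],c["fy"]*p[:,1]/p[:,2]+c["cy"]]
def save(n,f):
    im=optics.grab_frame(n); cv2.imwrite(f,im[:,:,::-1]); return im
E
python3 - <<'E'
from h import *
for n,t in(("scene",(271,98)),("side",(169,150))): print("handle top",n,atz(n,*t,.195))
for n,t in(("scene",(268,138)),("side",(179,193))): print("cup rim",n,atz(n,*t,.085))
for n,t in(("scene",(268,157)),("side",(182,224))): print("cup foot",n,atz(n,*t,.004))
for n,t in(("scene",(213.5,195)),("side",(304.5,188))): print("rim",n,atz(n,*t,.1))
for n,t in(("scene",(201,152)),("side",(227,297))): print("dib",atz(n,*t,.004))
for n,t in(("scene",(357,157)),("side",(125,153))): print("th",atz(n,*t,.004))
print("big",atz("side",128,252,0))
for n,t in(("scene",(375,98)),("side",(106,77))): print("dial",atz(n,*t,.195))
for n,t in(("scene",[(174,96),(210,94)]),("side",[(206,220),(238,248)])): print("bar",[atz(n,*q,.183) for q in t])
print("small bottles",atz("scene",132,200,.07),atz("scene",208,285,.07))
s=state();print(s["tool_pos"],s["tool_rot"],s["time"],s["gripper_width"])
E
```

```text
handle top scene [ 0.476 -0.013  0.195]
handle top side [ 0.47  -0.017  0.195]
cup rim scene [ 0.485 -0.017  0.085]
cup rim side [ 0.475 -0.012  0.085]
cup foot scene [ 0.473 -0.015  0.004]
cup foot side [ 0.47  -0.016  0.004]
rim scene [ 0.662 -0.126  0.1  ]
rim side [ 0.65  -0.134  0.1  ]
dib [ 0.46  -0.186  0.004]
dib [ 0.458 -0.186  0.004]
th [0.467 0.209 0.004]
th [0.462 0.209 0.004]
big [ 0.363 -0.013  0.   ]
dial [0.471 0.206 0.195]
dial [0.465 0.206 0.195]
bar [array([ 0.46 , -0.222,  0.183]), array([ 0.452, -0.145,  0.183])]
bar [array([ 0.451, -0.153,  0.183]), array([ 0.462, -0.216,  0.183])]
small bottles [ 0.657 -0.3    0.07 ] [ 0.84  -0.122  0.07 ]
[0.193507   0.59427141 0.23133016] [1.98629073e-07 1.56762921e-01 9.87636262e-01 1.20803767e-05] 0.9 0.9993136546150744
```

```bash
cat > go.py <<'E'
import sys; from h import *
from scipy.spatial.transform import Rotation as Ro
# usage: go.py x y z [yaw of tool y, deg]
def go(x,y,z,yaw=90):
    s=state(); q=s["tool_rot"]; R=Ro.from_quat([*q[1:],q[0]]); p=np.array(s["tool_pos"])
    a=np.radians(yaw); T=np.array([[np.sin(a),np.cos(a),0],[-np.cos(a),np.sin(a),0],[0,0,-1]]).T
    T=np.c_[[-np.sin(-a)*-1,-np.cos(a),0],[np.cos(a),np.sin(a),0],[0,0,-1]]
    T[:,0]=np.cross(T[:,1],T[:,2])
    d=R.inv().apply(np.array([x,y,z])-p)/.8; r=(R.inv()*Ro.from_matrix(T)).as_rotvec()/1.5
    print("d",np.round(d,4),"r",np.round(r,4),"at",np.round(p,4),"t",s["time"],"rows",np.linalg.norm(d)*.8/.05)
go(*map(float,sys.argv[1:]))
E
python3 -m inch '[{"dx":-0.2,"dy":-0.22,"dz":-0.09},{"dx":-0.565,"dy":-0.616,"dz":-0.09},{"dx":-0.565,"dy":-0.616,"dz":-0.09},{"dx":-0.565,"dy":-0.616,"dz":-0.09},{"dx":-0.565,"dy":-0.616,"dz":-0.09}]' 1
python3 go.py .471 -.015 .30; python3 -c "
from h import *
o,d=ray('scene',277,37); k=(.363-o[0])/d[0]; print('big top',o+d*k)
o,d=ray('side',88,137); k=(.363-o[0])/d[0]; print('big top',o+d*k)"
```

```text
d [-0.5656 -0.6167 -0.0859] r [ 0.      0.     -0.2099] at [0.1935 0.5943 0.2313] t 0.9 rows 13.460008365087443
big top [ 0.363      -0.00235762  0.26564304]
big top [ 0.363      -0.01331025  0.2762539 ]validation failed for argument at $[0]...
```

```bash
python3 -m inch '[{"dx":-0.2,"dy":-0.22,"dz":-0.09,"rx":0,"ry":0,"rz":0},{"dx":-0.565,"dy":-0.616,"dz":-0.09,"rx":0,"ry":0,"rz":0},{"dx":-0.565,"dy":-0.616,"dz":-0.09,"rx":0,"ry":0,"rz":0},{"dx":-0.565,"dy":-0.616,"dz":-0.09,"rx":0,"ry":0,"rz":0},{"dx":-0.565,"dy":-0.616,"dz":-0.09,"rx":0,"ry":0,"rz":0}]' 1
python3 go.py .471 -.015 .30
```

```text
time: 1.4
tool_pos: [0.2961, 0.3677, 0.2645]
tool_rot: [0.0, 0.156, 0.988, 0.0]
contact_force: [1.0, 0.9, 0.5]
gripper_width: 0.997
grasp_force: 0.0
d [-0.3557 -0.3875 -0.0443] r [ 0.0003  0.0004 -0.2094] at [0.2961 0.3677 0.2645] t 1.4 rows 8.445696216566393
```

```bash
python3 -m inch '[{"dx":-0.356,"dy":-0.387,"dz":-0.044,"rx":0,"ry":0,"rz":-0.2},{"dx":-0.356,"dy":-0.387,"dz":-0.044,"rx":0,"ry":0,"rz":-0.2},{"dx":-0.356,"dy":-0.387,"dz":-0.044,"rx":0,"ry":0,"rz":-0.2},{"dx":-0.356,"dy":-0.387,"dz":-0.044,"rx":0,"ry":0,"rz":-0.2},{"dx":-0.356,"dy":-0.387,"dz":-0.044,"rx":0,"ry":0,"rz":-0.2}]'
python3 go.py .471 -.015 .30
```

```text
time: 1.9
tool_pos: [0.394, 0.1545, 0.2845]
tool_rot: [0.001, 0.007, 1.0, 0.0]
contact_force: [1.6, 0.3, 0.2]
gripper_width: 0.999
grasp_force: 0.0
d [-0.0993 -0.2105 -0.0194] r [ 0.0003  0.001  -0.0096] at [0.394  0.1545 0.2845] t 1.9 rows 3.7363141820425096
```

```bash
python3 -m inch '[{"dx":-0.099,"dy":-0.21,"dz":-0.02,"rx":0,"ry":0,"rz":0},{"dx":-0.099,"dy":-0.21,"dz":-0.02,"rx":0,"ry":0,"rz":0},{"dx":-0.099,"dy":-0.21,"dz":-0.02,"rx":0,"ry":0,"rz":0},{"dx":-0.099,"dy":-0.21,"dz":-0.02,"rx":0,"ry":0,"rz":0},{"dx":-0.099,"dy":-0.21,"dz":-0.02,"rx":0,"ry":0,"rz":0}]'
python3 - <<'E'
from h import *
print(state()["tool_pos"]); cam("wrist"); a=save("wrist","pics/w1.png"); b=nets.boxes_of("wrist","stick"); print(b, [x["bbox"] for x in nets.boxes_of("wrist","bottle")])
for x in b:
    u,v,w,h=x["bbox"]; print(atz("wrist",u,v,.198))
print("expect",proj("wrist",[[.471,-.015,.198],[.471,-.015,.085],[.656,-.13,.1]]))
E
```

```text
time: 2.4
tool_pos: [0.4715, -0.0165, 0.3003]
tool_rot: [0.0, 0.01, 1.0, -0.001]
contact_force: [0.8, 0.0, -0.0]
gripper_width: 1.002
grasp_force: 0.0
[ 0.47147049 -0.01646621  0.30026425]
[{'bbox': [259.4, 173.4, 35.5, 52.5], 'confidence': 0.81}, {'bbox': [279.0, 41.2, 72.7, 79.3], 'confidence': 0.65}] [[58.0, 273.1, 69.7, 61.2], [183.6, 286.2, 89.4, 113.0]]
[ 0.459 -0.012  0.198]
[0.365 0.003 0.198]
expect [[255.75219283 188.92920544]
 [255.38769218 162.75761532]
 [164.01538571 316.26854791]]
```

View pics/w1.png

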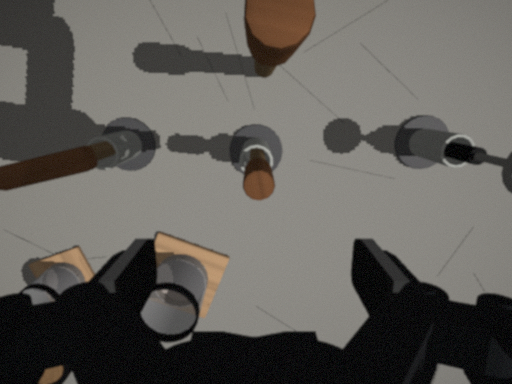

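The wrist view shows the handle's top at (259,184), free between the fingers. The bottle rim is at (170,309), the dibber on the left and the thermometer on the right.

```bash
python3 - <<'E'
from h import *
cam("wrist")
print("top",atz("wrist",259,184,.198),"cuprim",atz("wrist",257,161,.085),"bottle rim",atz("wrist",170,309,.1),"foot edge",atz("wrist",192,245,.01))
E
python3 go.py .4685 -.0125 .15
```

```text
top [ 0.466 -0.008  0.198] cuprim [ 0.467 -0.009  0.085] bottle rim [ 0.644 -0.116  0.1  ] foot edge [ 0.602 -0.104  0.01 ]
d [ 0.002  -0.      0.1872] r [ 0.0003 -0.0003 -0.01  ] at [ 0.4701 -0.0126  0.2998] t 2.55 rows 2.996126908409761
```

```bash
python3 -m inch '[{"dx":0.002,"dy":0,"dz":0.05,"rx":0,"ry":0,"rz":0},{"dx":0.002,"dy":0,"dz":0.1,"rx":0,"ry":0,"rz":0},{"dx":0.002,"dy":0,"dz":0.145,"rx":0,"ry":0,"rz":0},{"dx":0.002,"dy":0,"dz":0.187,"rx":0,"ry":0,"rz":0},{"dx":0.002,"dy":0,"dz":0.187,"rx":0,"ry":0,"rz":0}]'
python3 -m inch '[{"dx":0,"dy":0,"dz":0,"rx":0,"ry":0,"rz":0},{"dx":0,"dy":0,"dz":0,"rx":0,"ry":0,"rz":0},{"dx":0,"dy":0,"dz":0,"rx":0,"ry":0,"rz":0},{"dx":0,"dy":0,"dz":0,"rx":0,"ry":0,"rz":0},{"dx":0,"dy":0,"dz":0,"rx":0,"ry":0,"rz":0}]' -1
python3 -m inch '[{"dx":0,"dy":0,"dz":0,"rx":0,"ry":0,"rz":0},{"dx":0,"dy":0,"dz":0,"rx":0,"ry":0,"rz":0},{"dx":0,"dy":0,"dz":0,"rx":0,"ry":0,"rz":0},{"dx":0,"dy":0,"dz":0,"rx":0,"ry":0,"rz":0},{"dx":0,"dy":0,"dz":0,"rx":0,"ry":0,"rz":0}]'
```

```text
time: 3.05
tool_pos: [0.4645, -0.0107, 0.1448]
tool_rot: [-0.005, 0.006, 1.0, 0.001]
contact_force: [-0.8, 0.6, -0.6]
gripper_width: 0.999
grasp_force: 0.0
time: 3.55
tool_pos: [0.47, -0.013, 0.1523]
tool_rot: [0.002, 0.007, 1.0, -0.0]
contact_force: [0.3, 0.2, 4.7]
gripper_width: 0.295
grasp_force: 58.6
time: 4.05
tool_pos: [0.47, -0.0131, 0.1523]
tool_rot: [0.002, 0.008, 1.0, -0.0]
contact_force: [-0.3, -0.1, 5.3]
gripper_width: 0.29
grasp_force: 58.6
```

```bash
python3 -m inch '[{"dx":0,"dy":0,"dz":-0.03,"rx":0,"ry":0,"rz":0},{"dx":0,"dy":0,"dz":-0.07,"rx":0,"ry":0,"rz":0},{"dx":0,"dy":0,"dz":-0.12,"rx":0,"ry":0,"rz":0},{"dx":0,"dy":0,"dz":-0.16,"rx":0,"ry":0,"rz":0},{"dx":0,"dy":0,"dz":-0.19,"rx":0,"ry":0,"rz":0}]'
python3 go.py .60 -.12 .32
```

```text
time: 4.55
tool_pos: [0.4691, -0.013, 0.3049]
tool_rot: [0.001, 0.007, 1.0, -0.0]
contact_force: [0.1, -1.0, -0.8]
gripper_width: 0.288
grasp_force: 58.8
d [-0.1657 -0.1313 -0.0185] r [-0.0003  0.0016 -0.01  ] at [ 0.4691 -0.013   0.3049] t 4.55 rows 3.3945068586682603
```

```bash
python3 - <<'E'
from h import *
from scipy.optimize import least_squares
a=np.linspace(0,2*np.pi,72); O={}
for n,b in(("scene",(185,170,245,245)),("side",(270,160,338,240))):
    g=cv2.imread(f"pics/{n}0.png").max(2); m=np.zeros_like(g); m[b[1]:b[3],b[0]:b[2]]=(g[b[1]:b[3],b[0]:b[2]]<60)
    k,l,s,_=cv2.connectedComponentsWithStats(m); i=1+np.argmax(s[1:,4]); x,y,w,h,A=s[i]; O[n]=np.array([x-.5,y-.5,x+w-.5]); print(n,s[i])
def pred(n,p):
    q=proj(n,np.c_[p[0]+.039*np.cos(a),p[1]+.039*np.sin(a),0*a+.1]); return np.array([q[:,0].min(),q[:,1].min(),q[:,0].max()])
for ns in(["scene"],["side"],["scene","side"]):
    r=least_squares(lambda p:np.concatenate([pred(n,p)-O[n] for n in ns]),[.65,-.13]); print(ns,r.x,np.round(r.fun,1))
for n in("scene","side"): save(n,f"pics/{n}1.png")
c=[cv2.resize(cv2.imread(f"pics/{n}1.png")[y:y+200,x:x+190],None,fx=2,fy=2) for n,x,y in(("scene",170,20),("side",120,60))]
cv2.imwrite("pics/held.png",cv2.convertScaleAbs(np.hstack(c),alpha=1.5))
for n in("scene","side"):
    d=nets.boxes_of(n,"stick"); print(n,[x["bbox"] for x in d], proj(n,[[.469,-.013,.155],[.469,-.013,.285]]))
E
```

```text
scene [185 178  47  45 430]
side [283 169  45  39 595]
['scene'] [ 0.65691929 -0.13730629] [ 4.2  0.3 -4.2]
['side'] [ 0.65399559 -0.12957988] [-0.7 -0.1  0.7]
['scene', 'side'] [ 0.65291326 -0.13431992] [ 5.9 -1.1 -2.6  0.5  1.9  2.1]
scene [[276.6, 89.0, 16.5, 78.1], [272.9, 67.5, 13.4, 85.9]] [[270.48642641 110.25291785]
 [272.21253692  58.67529252]]
side [[160.6, 112.6, 36.9, 108.5], [104.2, 190.9, 57.0, 124.3]] [[170.77671469 166.69922405]
 [159.18737953 102.11391563]]
```

View pics/held.png

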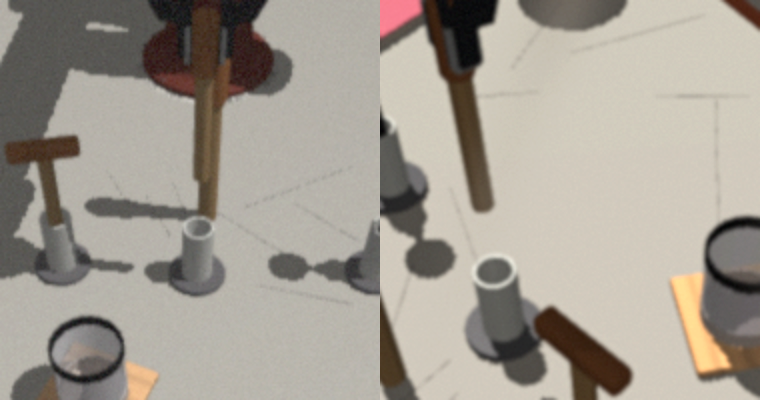

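The stick hangs upright: foot at scene (271,110) and side (170,162), both matching the prediction. In the scene picture the dark mask took in shadow, so the bottle centre comes mainly from the side fit and the scene rim's visible edges, about (0.655, -0.129).

```bash
python3 go.py .655 -.129 .32; python3 -m inch '[{"dx":-0.03,"dy":-0.02,"dz":-0.01,"rx":0,"ry":0,"rz":0},{"dx":-0.09,"dy":-0.055,"dz":-0.015,"rx":0,"ry":0,"rz":0},{"dx":-0.145,"dy":-0.09,"dz":-0.02,"rx":0,"ry":0,"rz":0},{"dx":-0.2,"dy":-0.125,"dz":-0.02,"rx":0,"ry":0,"rz":0},{"dx":-0.235,"dy":-0.142,"dz":-0.02,"rx":0,"ry":0,"rz":0}]'
python3 -m inch '[{"dx":0,"dy":0,"dz":0,"rx":0,"ry":0,"rz":0}]'
python3 go.py .655 -.129 .32; python3 - <<'E'
from h import *
c=[]
for n,x,y in(("scene",120,60),("side",220,20)):
    c.append(cv2.resize(save(n,f"pics/{n}2.png")[y:y+200,x:x+190,::-1],None,fx=2,fy=2))
    p=state()["tool_pos"]; print(n,proj(n,[[p[0],p[1],p[2]-.147],[p[0],p[1],.1]]))
cv2.imwrite("pics/above.png",cv2.convertScaleAbs(np.hstack(c),alpha=1.5))
E
```

```text
d [-0.2351 -0.1416 -0.0226] r [ 0.     -0.0001 -0.01  ] at [ 0.4687 -0.0129  0.3019] t 4.75 rows 4.4057240034584115
time: 5.25
tool_pos: [0.6558, -0.1308, 0.3147]
tool_rot: [-0.002, 0.008, 1.0, 0.001]
contact_force: [-0.0, 0.4, -0.3]
gripper_width: 0.291
grasp_force: 59.0
time: 5.35
tool_pos: [0.6566, -0.1316, 0.3112]
tool_rot: [-0.004, 0.009, 1.0, 0.001]
contact_force: [-0.6, 0.5, -1.8]
gripper_width: 0.289
grasp_force: 58.9
d [ 0.0021  0.0032 -0.011 ] r [ 0.0014 -0.0056 -0.0114] at [ 0.6566 -0.1316  0.3112] t 5.35 rows 0.18665168119532383
scene [[208.1473405  171.93669281]
 [211.60667794 192.32026027]]
side [[309.09144821 157.5246464 ]
 [305.11885224 185.25417134]]
```

View pics/above.png

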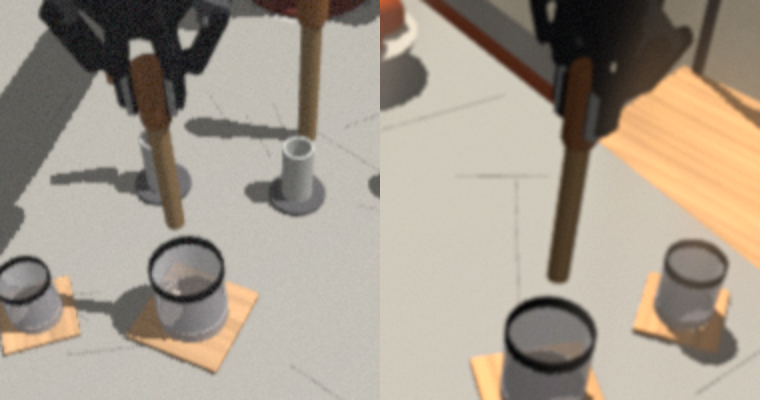

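The stick is above the bottle, its foot at scene (207,172) and side (309,159) as predicted. The rim centres, at scene (213,194) and side (305,187), lie within a few mm of the tool axis. I'll lower it now.

```bash
python3 -m inch '[{"dx":0,"dy":0.003,"dz":0.03,"rx":0,"ry":0,"rz":0},{"dx":0,"dy":0.003,"dz":0.07,"rx":0,"ry":0,"rz":0},{"dx":0,"dy":0.003,"dz":0.11,"rx":0,"ry":0,"rz":0},{"dx":0,"dy":0.003,"dz":0.15,"rx":0,"ry":0,"rz":0},{"dx":0,"dy":0.003,"dz":0.175,"rx":0,"ry":0,"rz":0}]'
python3 -m inch '[{"dx":0,"dy":0,"dz":0,"rx":0,"ry":0,"rz":0},{"dx":0,"dy":0,"dz":0,"rx":0,"ry":0,"rz":0}]'
```

```text
time: 5.95
tool_pos: [0.6523, -0.1253, 0.1747]
tool_rot: [-0.002, 0.007, 1.0, 0.001]
contact_force: [0.3, 0.3, -0.9]
gripper_width: 0.29
grasp_force: 58.9
time: 6.15
tool_pos: [0.6543, -0.1262, 0.1786]
tool_rot: [-0.0, 0.007, 1.0, 0.0]
contact_force: [-0.9, 0.1, 0.1]
gripper_width: 0.291
grasp_force: 58.9
```

Next, 14 mm more, then short steps to touch the floor.

```bash
python3 -m inch '[{"dx":0,"dy":0,"dz":0.008,"rx":0,"ry":0,"rz":0},{"dx":0,"dy":0,"dz":0.016,"rx":0,"ry":0,"rz":0},{"dx":0,"dy":0,"dz":0.016,"rx":0,"ry":0,"rz":0},{"dx":0,"dy":0,"dz":0.016,"rx":0,"ry":0,"rz":0}]'
python3 -m inch '[{"dx":0,"dy":0,"dz":0.0025,"rx":0,"ry":0,"rz":0},{"dx":0,"dy":0,"dz":0.005,"rx":0,"ry":0,"rz":0},{"dx":0,"dy":0,"dz":0.005,"rx":0,"ry":0,"rz":0}]'
```

```text
time: 6.55
tool_pos: [0.6551, -0.1269, 0.1657]
tool_rot: [0.0, 0.007, 1.0, -0.0]
contact_force: [-1.1, 0.4, -1.0]
gripper_width: 0.292
grasp_force: 58.9
time: 6.85
tool_pos: [0.6549, -0.1268, 0.1611]
tool_rot: [-0.0, 0.007, 1.0, 0.0]
contact_force: [0.3, 0.6, -0.8]
gripper_width: 0.288
grasp_force: 58.9
```

```bash
python3 -m inch '[{"dx":0,"dy":0,"dz":0.002,"rx":0,"ry":0,"rz":0},{"dx":0,"dy":0,"dz":0.003,"rx":0,"ry":0,"rz":0},{"dx":0,"dy":0,"dz":0.003,"rx":0,"ry":0,"rz":0}]'
python3 - <<'E'
from h import *
c=[]
for n,x,y in(("scene",120,60),("side",220,60)):
    c.append(cv2.resize(save(n,f"pics/{n}3.png")[y:y+200,x:x+190,::-1],None,fx=2,fy=2))
cv2.imwrite("pics/in.png",cv2.convertScaleAbs(np.hstack(c),alpha=1.5)); print(state()["contact_force"])
E
```

```text
time: 7.15
tool_pos: [0.655, -0.1268, 0.1589]
tool_rot: [-0.0, 0.007, 1.0, 0.0]
contact_force: [-0.2, -0.1, -0.5]
gripper_width: 0.289
grasp_force: 58.9
[ 1.05041315 -0.05239863 -0.60598926]
```

View pics/in.png

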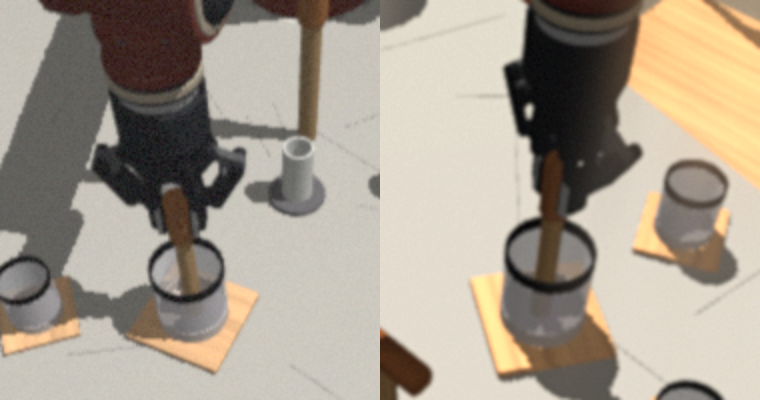

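The stick is inside the bottle near the centre (scene crop (190,290), side crop (545,310)). I'll inch down until it touches.

```bash
for i in 1; do python3 -m inch '[{"dx":0,"dy":0,"dz":0.002,"rx":0,"ry":0,"rz":0},{"dx":0,"dy":0,"dz":0.002,"rx":0,"ry":0,"rz":0},{"dx":0,"dy":0,"dz":0.002,"rx":0,"ry":0,"rz":0}]' | egrep 'pos|force'; done
python3 -m inch '[{"dx":0,"dy":0,"dz":0.002,"rx":0,"ry":0,"rz":0},{"dx":0,"dy":0,"dz":0.002,"rx":0,"ry":0,"rz":0},{"dx":0,"dy":0,"dz":0.002,"rx":0,"ry":0,"rz":0}]' | egrep 'pos|force'
```

```text
tool_pos: [0.6555, -0.1269, 0.1584]
contact_force: [-0.3, -0.3, 3.7]
grasp_force: 59.4
tool_pos: [0.656, -0.127, 0.1584]
contact_force: [-2.4, 0.2, 7.9]
grasp_force: 59.8
```

It has touched the floor at z = 0.158, as expected. Next I open and retreat straight up.

```bash
python3 -m inch '[{"dx":0,"dy":0,"dz":0,"rx":0,"ry":0,"rz":0},{"dx":0,"dy":0,"dz":0,"rx":0,"ry":0,"rz":0},{"dx":0,"dy":0,"dz":0,"rx":0,"ry":0,"rz":0},{"dx":0,"dy":0,"dz":0,"rx":0,"ry":0,"rz":0},{"dx":0,"dy":0,"dz":0,"rx":0,"ry":0,"rz":0}]' 1
python3 -m inch '[{"dx":0,"dy":0,"dz":0,"rx":0,"ry":0,"rz":0},{"dx":0,"dy":0,"dz":-0.03,"rx":0,"ry":0,"rz":0},{"dx":0,"dy":0,"dz":-0.07,"rx":0,"ry":0,"rz":0},{"dx":0,"dy":0,"dz":-0.12,"rx":0,"ry":0,"rz":0},{"dx":0,"dy":0,"dz":-0.16,"rx":0,"ry":0,"rz":0}]'
python3 -m inch '[{"dx":0,"dy":0,"dz":-0.03,"rx":0,"ry":0,"rz":0},{"dx":0,"dy":0,"dz":-0.03,"rx":0,"ry":0,"rz":0},{"dx":0,"dy":0,"dz":-0.03,"rx":0,"ry":0,"rz":0},{"dx":0,"dy":0,"dz":-0.03,"rx":0,"ry":0,"rz":0},{"dx":0,"dy":0,"dz":-0.03,"rx":0,"ry":0,"rz":0}]' | tail -3
python3 - <<'E'
from h import *
c=[]
for n,x,y in(("scene",120,60),("side",220,60)):
    c.append(cv2.resize(save(n,f"pics/{n}4.png")[y:y+200,x:x+190,::-1],None,fx=2,fy=2))
cv2.imwrite("pics/end.png",cv2.convertScaleAbs(np.hstack(c),alpha=1.5))
E
```

```text
time: 8.35
tool_pos: [0.6549, -0.1268, 0.1555]
tool_rot: [-0.0, 0.007, 1.0, 0.0]
contact_force: [0.5, 0.3, 0.3]
gripper_width: 0.999
grasp_force: 0.0
time: 8.85
tool_pos: [0.6553, -0.1269, 0.2863]
tool_rot: [0.001, 0.007, 1.0, -0.0]
contact_force: [0.6, 0.1, 0.7]
gripper_width: 1.001
grasp_force: 0.0
contact_force: [-0.3, -0.4, 0.1]
gripper_width: 0.999
grasp_force: 0.0
```

View pics/end.png

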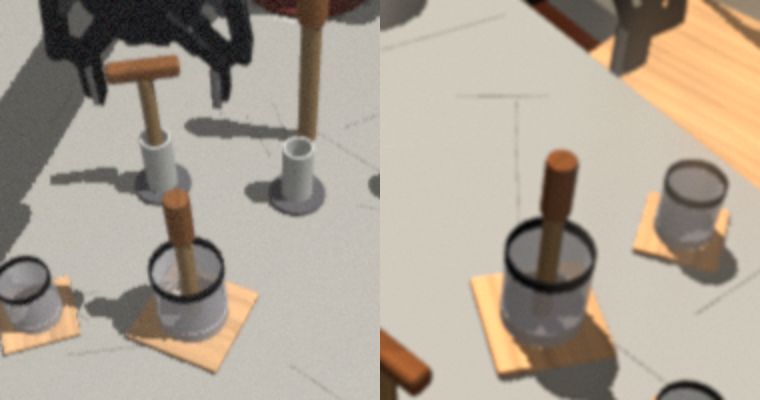

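The stick stands upright in the bottle with its handle up, at scene crop (178,200) and side crop (560,170). The gripper is clear, and the bottle and dibber have not moved.

```bash
python3 -c "
from plant import ticket; print(ticket.job_done())"
```

```text
the job is handed in; nothing more can be done
None
```

The smaller stirring stick now stands handle up on the floor of the largest bottle; the gripper is clear, and the job was handed in about 9.5 s into the 43 s limit, with no verdict returned.

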